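# Close the holder jaw on a drive by one plunger hole

### The job

Clamp the loose drive in the work holder: pull up the black plunger knob, slide the blue jaw towards the drive to the next hole, and let the pin snap fully down there, so that the sprung pad presses the drive flat against the end stop. You can only find the hole by feel: push gently once the pin meets the hole, do not force the pin sideways or squeeze the drive hard, and leave the other things on the bench where they are.

Things in the scene. Friction and masses are not known exactly. Their poses are not given: they have to be found in the camera images.
- holder: Grey work holder fixed to the bench, base 130 x 310 x 10 mm, yaw up to 0.35 rad; origin under its centre. The jaw closes along its +y, towards the fixed blue end stop (face at y 115 mm); x across, z up. Cradle floor 22 mm high, y 5 to 130, side lips 30 mm high at x +-40 to 47. Knob axis at the start: x -25, y -100 mm.
- jaw (a joint): Travel of the blue jaw along holder +y, m: 0 = first hole (start), range -0.004 to 0.050. Stays where left; sliding it takes 4 N, up to 13 N with pin riding and pad pressing; past that the pin is at a hole's edge. The next hole lies somewhere from 0.027 to 0.043: the brass hole strip is hand-set, unmeasured: feel for it. The pin drops only within 1 mm of a hole's centre, then has 1 mm of play either way.
- plunger (a joint): How far knob and pin are pulled up, m: 0 = down in a hole, above 0.0085 = clear of the hole, about 0.008 = pin riding on the plate between holes, 0.014 = end of travel. A spring pulls it down with 6 N at 0, 9 N when clear; let go, it drops by itself once a hole is below, if nothing rubs on the knob.
- knob (a point): Middle of the black pull knob: upright cylinder, 26 mm diameter, 28 mm tall, its middle 89.5 mm above the bench when down; moves with jaw and plunger. 3 mm below the lowered knob is the top of a steel barrel, 31 mm diameter, part of the jaw.
- tab (a point): Top edge, middle, of the rear face (looks to holder -y) of the jaw's blue upright thumb tab: 75.5 mm above the bench, tab 36 mm wide, 8 mm thick, rear face free for 30 mm below this point; 43 mm behind the knob axis. Pushing it along holder +y slides the jaw without touching the knob.
- pin: Steel pin under the knob, 8 mm diameter, origin at its lower tip; the holes are 10 mm long.
- pad (a joint): How far the jaw's sprung pad is pushed back, m: 0 = free, 0.024 = bottomed. 2 N at first touch plus 0.1 N per mm.
- padface: Rubber face of the jaw's sprung pad, 60 x 20 mm; origin at the middle of its front face, 15 to 21 mm short of the drive at the start.
- drive: Loose silver drive 75 (x) x 100 (y) x 24 mm, 0.22 kg, lying in the cradle 1 to 7 mm short of the end stop; origin at the centre of its underside, at y = 65 mm of the holder's frame when fully against the stop. The closing jaw pushes it there.
- driver: Screwdriver with a red handle, about 200 mm long, lying on the bench; a bystander, origin under its middle, on the bench.
- heatsink: Aluminium finned heat sink 40 x 40 x 24 mm; a bystander, origin under its middle, on the bench.
- board: Small green circuit board 55 x 85 mm with parts on it, 15 mm high; a bystander, origin under its middle, on the bench.
- fluxjar: Small jar, 40 mm across and 45 mm high; a bystander, origin under its middle, on the bench.
- reel: Grey solder reel standing on its flange, 60 mm across, 40 mm high; a bystander, origin under its middle, on the bench.
- parts_tray: Blue divided parts tray 110 x 170 x 30 mm; a bystander, origin under its middle, on the bench.
- spudger: Black plastic opening stick 140 mm long, 10 mm thick; a bystander, origin under its middle, on the bench.
Things that resemble listed ones, but are neither listed nor needed, are in the scene too. There is more than one size of the drive; the one meant has the size given above.

How it is judged:
On the way, in this order (a step that is already met when the one before it is completed fails the run):
1. the knob is pulled and the jaw has left its first hole towards the drive, pin up (value of joint plunger above 0.006 m and value of joint jaw above 0.005 m), for 0.05 s.
2. the pin is down in the next hole (value of joint plunger below 0.003 m and value of joint jaw between 0.024 and 0.046 m), for 0.2 s.
At the end, for the whole second after the job is handed in: The plunger is down to within 3 mm with the jaw 24 to 46 mm along (only the next hole lies there), the drive lies flat in the cradle (under 4 mm high) within 1.5 mm of the end stop, the sprung pad is pushed back over 3 mm and presses the drive with more than 1.5 N, and jaw and drive are at rest (all of step 2 and y of drive in the frame of holder above 0.0635 m and z of drive in the frame of holder below 0.026 m and value of joint pad above 0.003 m and contact force between padface and drive above 1.5 N and linear speed of drive below 0.01 m/s and velocity of joint jaw below 0.01 m/s); the robot touches nothing.
It fails at once if the pin is forced against the edge of a hole with more than 25 N (contact force between pin and anything else above 25 N).
It fails at once if the drive is squeezed by the pad with more than 20 N (contact force between padface and drive above 20 N).
It fails at once if one of the other things on the bench is moved more than 30 mm (distance of any of driver, heatsink, board, fluxjar, reel, parts_tray, spudger from where it was at the start of the episode above 0.03 m).
It also fails if it takes over 40 s, if anything falls off the work surface, if the arm or the gripper's body presses on something with over 40 N, if the wrist force passes 120 N, or if a joint passes its speed limit or range.

### The arm

A 7-joint arm with a two-finger parallel gripper is mounted at the origin on the work surface. World frame = base frame: x ahead of the robot, y to its left, z up, the work surface at z = 0. Lengths are in m, angles in rad, forces in N, time in s.
With the tool pointing down it reaches from about 0.4 to 0.9 m from the base axis. Payload 5.6 kg.
Tool frame: the origin (TCP) lies on the mounting face of the last link; the fingertips stand 190 mm ahead of it and the grasp point (between the pads) lies 171 mm ahead of it; z points along the fingers, y is the line along which they close (so a half turn about z gives the same grasp; the last joint's range is limited). The gripper opens to 92 mm and grips with 3 to 60 N. Pads are 20 mm wide; open, the fingers measure 128 mm over their backs; the gripper's body (75 mm by 189 mm) begins 69 mm behind the grasp point.
Start: joints at [1.201, 0.468, -0.012, 1.603, 0.006, 1.071, -0.056], TCP at [0.209, -0.616, 0.405] pointing down, gripper open.
Joint ranges: [-2.53, 2.53], [-0.31, 2.02], [-1.57, 1.55], [0.28, 2.44], [-1.29, 4.43], [0.15, 1.84], [-2.92, 2.92]. Speed limits (rad/s): [2.57, 2.57, 3.14, 3.14, 3.14, 3.14, 3.14].

### API

Orientations are given as [roll, pitch, yaw] about the fixed x, y, z axes, in that order (R = Rz(yaw) Ry(pitch) Rx(roll)).
In Python, from bench import sense, get_image, camera_model, hand_in, find_in, masks_of, spot_point gives the robot as it stands.
- The arm moves only by the tool jog_arm, never from a script. Its arguments are lists of equal length, an entry for each row: "offset": the shift along the tool's x, y, z in mm, a list of three; "turn": the turn, a rotation vector about the tool's x, y, z in degrees, a list of three; "grip": the finger opening in mm, from 0 to 91.9. A call has exactly 8 rows; each row shifts and turns the commanded pose from where the row before left it, along the tool's axes as they then stand; what a row does not reach is not made up. A row lasts 1/10 s, in which the tool goes at most 50 mm and 8.59 degrees, less where a joint would pass 70% of its speed; a pose out of reach is approached as far as the arm can. A call with a gripper value outside its range is refused whole. The fingers move at their own pace and stop on an object; the grip force is fixed at half the most. Time passes only in rows, so rows that do not move let the fingers close, or fill a call up. It gives the time, the measured TCP pose, the force, the opening and the grip force at its end, in the units of the state.
- sense(): the state, without advancing time (a new reading comes with each control period).
- get_image(name): name is "scene" or "top" or "wrist"; returns the picture (480x640x3 uint8, blue, green, red); there is no depth.
- camera_model(name): a dict with "mtx" (3x3 intrinsics, pixels), "position" and "orientation" of the camera in the world. Camera axes: x right, y up, looking along -z (the intrinsics and any distortion apply to the point x, -y, -z); pixel columns grow to the right and rows downward; lengths in m; the calibration is good to about 2 mm. A picture is of the moment at which its call begins: read the wrist's pose just before it. camera_model takes no time and is no camera call; for the wrist camera it gives the pose at the moment of the call.
- hand_in(): hands the job in; it is judged then, once.
Trained networks look in the newest picture that a camera, given by its name, has taken for a name from the list of things; names that differ only in an ending like _2 or _b are one class to them, and where a whole thing is asked for, a point or a joint stands for the part that bears it (a point fixed in the world has none). Each returns a list of dicts, best first, with "score" (0 to 1); they miss things now and then, are a little off and sometimes report something else, mostly with a low value. They report only what shows in the picture. A call takes as long as a camera call. They do not tell look-alikes from the thing itself.
- find_in(camera, thing): "rect" ([left, top, right, bottom] in pixels, round what is visible of it).
- masks_of(camera, thing): "mask" (480x640 bool, what is visible of it) and "rect" ([left, top, right, bottom] in pixels, round what is visible of it).
- spot_point(camera, thing): "position" ([column, row] in pixels: a listed point, or the origin of a listed thing).
The state is a dict: "time": time; "qpos": joint angles; "joint_vel": joint speeds; "effort": joint torques, N m; "tool_pos": TCP position; "eef_rot": TCP orientation; "ft_force": force on the tool from outside, world axes, zero at the start; "wrist_torque": the same for the moment, N m; "finger_gap": finger opening in m; "gripper_force": force on a finger pad.
Only numpy, scipy, OpenCV 4.12 (cv2) and the standard library are available. Lean on these libraries where they do the work, as an engineer would, in place of code of your own. Each camera call takes 0.05 s, during which the arm holds its last target. There are 200 camera calls.

## Working session

There is one attempt and no reset: what is moved stays moved. The work goes in short steps, Python scripts to look and compute and a tool call to move; the robot and the scene stay as the last step left them, time stands still between calls to the robot, and variables do not carry over. Pictures are saved under pics/ and viewed, at most 10 in all, crops included, and the job is handed in when it is done.

Besides the shell and the picture viewer there is one more tool, called as name(argument=value, ...), one argument or row to a line, values as JSON. jog_arm: Moves the arm, as the interface text tells. Its arguments: {"type":"object","properties":{"offset":{"type":"array","items":{"type":"array","items":{"type":"number"}}},"turn":{"type":"array","items":{"type":"array","items":{"type":"number"}}},"grip":{"type":"array","items":{"type":"number"}}},"required":["offset","turn","grip"]}

```bash
mkdir -p pics; cat > h.py <<'E'
import numpy as np, cv2
from bench import *
from scipy.spatial.transform import Rotation as R
def ray(cam,px,m=None):
    m=m or camera_model(cam); K=np.array(m["mtx"])
    d=np.linalg.inv(K)@[px[0],px[1],1]; d=np.array([d[0],-d[1],-d[2]])
    o=np.array(m["orientation"]); Rm=R.from_euler('xyz',o).as_matrix() if o.shape==(3,) else (o if o.shape==(3,3) else R.from_quat(o).as_matrix())
    return np.array(m["position"]),Rm@d
def atz(cam,px,z,m=None):
    p,d=ray(cam,px,m); return p+d*(z-p[2])/d[2]
E
python3 - <<'E'
from h import *
for c in ("scene","top"):
    cv2.imwrite(f"pics/{c}0.png",get_image(c)); m=camera_model(c); print(c,m)
    for t,z in (("knob",.0895),("tab",.0755),("holder",0),("drive",.022),("padface",.045)):
        for r in spot_point(c,t)[:2]: print(t,r["score"],np.round(r["position"],1),atz(c,r["position"],z,m).round(4))
print(sense())
E
```

```text
scene {'mtx': array([[498.39823748,   0.        , 313.09697545],
       [  0.        , 498.39823748, 239.45694327],
       [  0.        ,   0.        ,   1.        ]]), 'position': array([ 1.1652927 , -0.4312791 ,  0.95149295]), 'orientation': array([0.6730796 , 0.00279118, 1.03313817])}
knob 0.63 [331.7 256.3] [ 0.6342 -0.0708  0.0895]
knob 0.53 [298.3 259.2] [ 0.604  -0.1363  0.0895]
tab 0.63 [283.5 278.3] [ 0.6223 -0.1833  0.0755]
holder 0.63 [330.  262.4] [ 0.5922 -0.0463  0.    ]
drive 0.97 [246.3 230.6] [ 0.4208 -0.1786  0.022 ]
drive 0.71 [302.2 188. ] [0.366  0.0093 0.022 ]
padface 0.49 [334.6 254.3] [ 0.6054 -0.0435  0.045 ]
top {'mtx': array([[435.40387992,   0.        , 322.56166386],
       [  0.        , 435.40387992, 242.27326904],
       [  0.        ,   0.        ,   1.        ]]), 'position': array([ 0.44765779, -0.04332384,  0.91814146]), 'orientation': array([ 0.13456447, -0.02316679, -1.59025889])}
knob 0.73 [312.2 226.9] [ 0.5897 -0.0453  0.0895]
knob 0.52 [362.8 221.6] [ 0.5986 -0.1435  0.0895]
tab 0.61 [300.3 161.6] [ 0.725  -0.0237  0.0755]
holder 0.85 [306.8 
[... 236 characters left out ...]

{'time': 0.6, 'qpos': array([ 1.20098393,  0.46748205, -0.01160118,  1.60271103,  0.00598182,
        1.0714008 , -0.05629985]), 'joint_vel': array([-0.00015371,  0.00070411,  0.00182   ,  0.00068483,  0.00079421,
        0.00066104,  0.00115593]), 'effort': array([-1.07807721e-04, -5.20127141e+01, -1.25230916e-02, -2.43946838e+01,
       -5.65903669e-02,  1.13703083e-02,  2.99194789e-05]), 'tool_pos': array([ 0.20863334, -0.61560212,  0.40469944]), 'eef_rot': array([3.14155808e+00, 2.15920600e-05, 3.26733595e-01]), 'ft_force': array([0.46329382, 0.46992015, 0.09689625]), 'wrist_torque': array([-0.03970103,  0.03706245,  0.01161678]), 'gripper_force': 0.0, 'finger_gap': 0.09211781486320003}
```

View pics/top0.png

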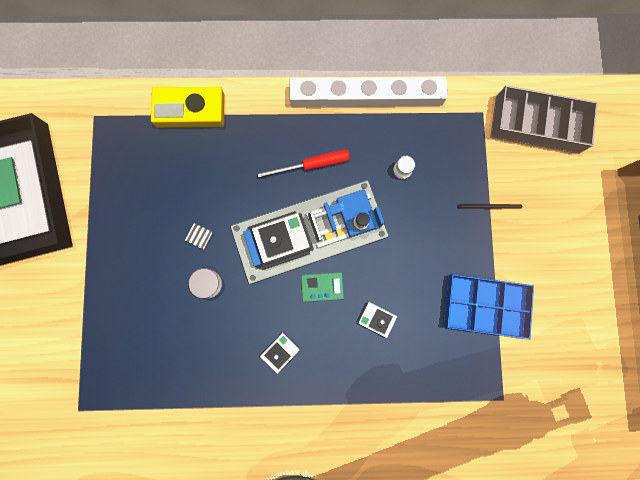

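View pics/scene0.png

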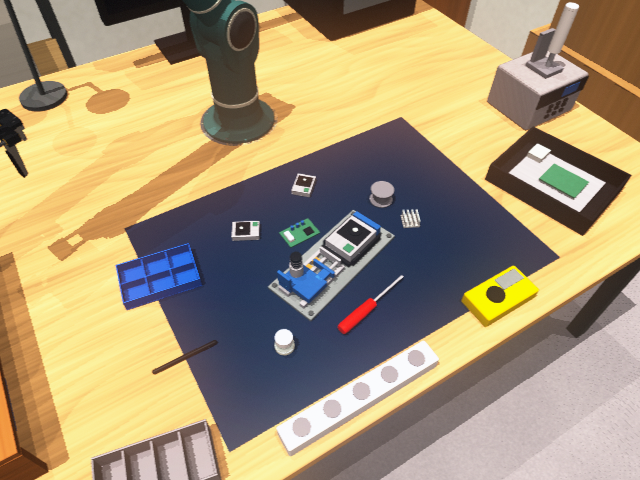

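The top view shows the holder from (232,226) to (387,236), with the knob at (362,221), the end stop at about (250,247) and the tab at about (380,215). In the scene view the knob is at (296,258). Next I'll fit the holder pose and plan the approach.

```bash
cat >> h.py <<'E'
def plan(p,yaw,n):
    s=sense(); P=np.array(s["tool_pos"]); Rc=R.from_euler('xyz',s["eef_rot"]); Rt=R.from_euler('xyz',[np.pi,0,yaw])
    dv=(Rc.inv()*Rt).as_rotvec(degrees=True)
    print("turn total",dv.round(2),"dist",np.linalg.norm(p-P))
    Rk=Rc
    for k in range(n):
        print(np.round(Rk.inv().apply((p-P)/n)*1000,1),np.round(dv/n,2)); Rk=Rk*R.from_rotvec(dv/n,degrees=True)
E
python3 - <<'E'
from h import *
c=[atz("top",q,.01)[:2] for q in ((232,226),(368,182),(387,236),(251,283))]
c=np.array(c);print(c.round(4)); ctr=c.mean(0); v=(c[0]+c[3]-c[1]-c[2]); yaw=np.arctan2(-v[0],v[1]); print(ctr,yaw,np.linalg.norm(v)/2)
get_image("top"); r=masks_of("top","holder")[0]
cn=[p for p in max(cv2.findContours(r["mask"].astype(np.uint8),0,1)[0],key=len)[:,0]]
W=np.array([atz("top",q,.01)[:2] for q in cn],np.float32); print(cv2.minAreaRect(W))
H=np.array([[np.cos(yaw),-np.sin(yaw)],[np.sin(yaw),np.cos(yaw)]]); k=ctr+H@[-.025,-.1]; print("knob",k)
print("knobs from px",atz("top",(362,219),.1035),atz("scene",(296,254),.1035))
plan(np.array([*k,.40]),yaw+np.pi/2,14)
m=camera_model("wrist"); s=sense(); print(R.from_euler('xyz',s["eef_rot"]).inv().apply(m["position"]-s["tool_pos"]), m["orientation"],m["mtx"][0])
E
```

```text
[[ 0.6079  0.1233]
 [ 0.6994 -0.167 ]
 [ 0.5814 -0.2034]
 [ 0.4875  0.0831]]
[ 0.59404886 -0.04101292] 0.3108901215837087 0.30298540585685985
((0.5946683287620544, -0.0392913818359375), (0.13400471210479736, 0.3140701353549957), 18.14925765991211)
knob [ 0.60083794 -0.14386674]
knobs from px [ 0.60112432 -0.14041073  0.1035    ] [ 0.59866506 -0.13851773  0.1035    ]
turn total [ 0.000e+00  1.000e-02 -8.909e+01] dist 0.61348983260791
[ 37.3 -22.9   0.3] [ 0.    0.   -6.36]
[ 39.7 -18.6   0.3] [ 0.    0.   -6.36]
[ 41.5 -14.1   0.3] [ 0.    0.   -6.36]
[42.8 -9.4  0.3] [ 0.    0.   -6.36]
[43.6 -4.6  0.3] [ 0.    0.   -6.36]
[43.8  0.2  0.3] [ 0.    0.   -6.36]
[43.5  5.1  0.3] [ 0.    0.   -6.36]
[42.7  9.9  0.3] [ 0.    0.   -6.36]
[41.3 14.5  0.3] [ 0.    0.   -6.36]
[39.5 19.   0.3] [ 0.    0.   -6.36]
[37.1 23.3  0.3] [ 0.    0.   -6.36]
[34.3 27.3  0.3] [ 0.    0.   -6.36]
[31.1 30.9  0.3] [ 0.    0.   -6.36]
[27.5 34.1  0.3] [ 0.    0.   -6.36]
[ 0.07314521 -0.00129006  0.01937497] [-2.64294706e-01  2.48576640e-04 -1.24388956e+00] [408.67784986   0.         321.6023626 ]
```

jog_arm(
  offset=[
    [37,-23,0],
    [40,-19,0],
    [41.5,-14,0],
    [43,-9.5,0],
    [43.5,-4.5,0],
    [44,0,0],
    [43.5,5,0],
    [42.5,10,0],
  ],
  turn=[
    [0,0,-6.4],
    [0,0,-6.4],
    [0,0,-6.4],
    [0,0,-6.4],
    [0,0,-6.4],
    [0,0,-6.4],
    [0,0,-6.4],
    [0,0,-6.4],
  ],
  grip=[60,60,60,60,60,60,60,60],
)

```text
time: 1.5
tool_pos: [0.433, -0.3437, 0.4051]
eef_rot: [3.141, 0.0, 1.225]
ft_force: [1.1, 0.1, -0.0]
finger_gap: 0.06
gripper_force: 0.0
```

jog_arm(
  offset=[
    [41.5,14.5,0],
    [39.5,19,0],
    [37,23,0],
    [34,27,0],
    [31,31,0],
    [27.5,34,0],
    [0,0,0],
    [0,0,0],
  ],
  turn=[
    [0,0,-6.4],
    [0,0,-6.4],
    [0,0,-6.4],
    [0,0,-6.4],
    [0,0,-6.4],
    [0,0,-6.4],
    [0,0,0],
    [0,0,0],
  ],
  grip=[60,60,60,60,60,60,60,60],
)

```text
time: 2.3
tool_pos: [0.5986, -0.1412, 0.4044]
eef_rot: [-3.141, -0.0, 1.892]
ft_force: [-0.9, 0.6, -0.1]
finger_gap: 0.06
gripper_force: 0.0
```

```bash
python3 - <<'E'
from h import *
s=sense(); print(s["time"],s["tool_pos"],s["eef_rot"],s["ft_force"])
m=camera_model("wrist"); cv2.imwrite("pics/w1.png",get_image("wrist")); print(m["position"])
for t,z in (("knob",.0895),("tab",.0755),("holder",0),("drive",.022)):
    for r in spot_point("wrist",t)[:2]: print(t,r["score"],np.round(r["position"],1),atz("wrist",r["position"],z,m).round(4))
E
```

```text
2.3 [ 0.5985974  -0.14120306  0.40440707] [-3.14124965e+00 -3.63146018e-04  1.89203376e+00] [-0.85764337  0.57849909 -0.06371159]
[ 0.57470175 -0.07037543  0.38503221]
knob 0.75 [325.9 234.5] [ 0.6013 -0.1403  0.0895]
tab 0.87 [325.8 283.4] [ 0.6154 -0.1822  0.0755]
holder 0.76 [357.  101.9] [ 0.5967 -0.0368  0.    ]
drive 0.93 [119.2 181.2] [ 0.4182 -0.1679  0.022 ]
drive 0.75 [361.2  18.7] [0.5773 0.022  0.022 ]
```

View pics/w1.png

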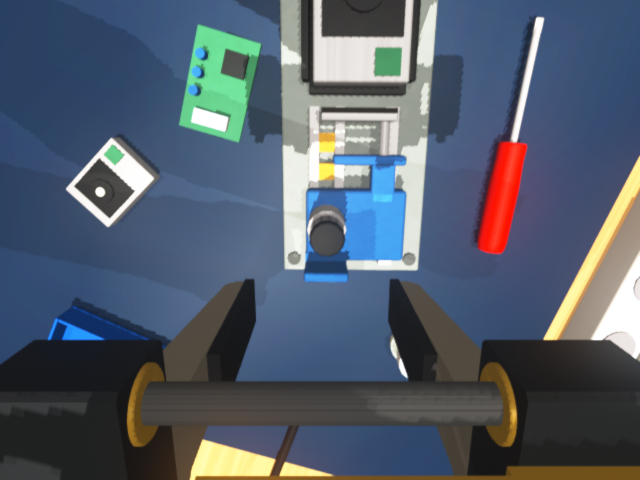

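The knob at (327,234) and tab at (326,280) are in view, and the tool is aligned with the holder (yaw about 0.32). The knob needs +2.8 mm in tool y, so I'll descend and grip.

jog_arm(
  offset=[
    [0,1.4,25],
    [0,1.4,30],
    [0,0,30],
    [0,0,25],
    [0,0,17],
    [0,0,8],
    [0,0,2],
    [0,0,0],
  ],
  turn=[
    [0,0,0],
    [0,0,0],
    [0,0,0],
    [0,0,0],
    [0,0,0],
    [0,0,0],
    [0,0,0],
    [0,0,0],
  ],
  grip=[60,60,60,60,60,60,60,60],
)

```text
time: 3.35
tool_pos: [0.6013, -0.1414, 0.2684]
eef_rot: [3.141, 0.001, 1.89]
ft_force: [0.4, -0.3, -0.1]
finger_gap: 0.0599
gripper_force: 0.0
```

jog_arm(
  offset=[
    [0,0,0],
    [0,0,0],
    [0,0,0],
    [0,0,0],
    [0,0,0],
    [0,0,0],
    [0,0,0],
    [0,0,0],
  ],
  turn=[
    [0,0,0],
    [0,0,0],
    [0,0,0],
    [0,0,0],
    [0,0,0],
    [0,0,0],
    [0,0,0],
    [0,0,0],
  ],
  grip=[40,34,20,20,20,20,20,20],
)

```text
time: 4.15
tool_pos: [0.6019, -0.1409, 0.2681]
eef_rot: [3.138, 0.001, 1.891]
ft_force: [5.4, 1.9, -2.3]
finger_gap: 0.0251
gripper_force: 30.0
```

```bash
python3 - <<'E'
from h import *
s=sense(); print(s["time"],s["tool_pos"],s["eef_rot"],s["ft_force"],s["finger_gap"],s["gripper_force"])
im=get_image("wrist"); t=get_image("top")[150:280,220:400]
cv2.imwrite("pics/g2.png",np.hstack([cv2.resize(im,(400,300)),cv2.resize(t,(400,300))]))
E
```

```text
4.15 [ 0.60189847 -0.14089543  0.26810402] [3.13839338e+00 6.34350064e-04 1.89094562e+00] [ 5.35858531  1.90428606 -2.29552814] 0.025136043416505816 30.00212073326111
```

View pics/g2.png

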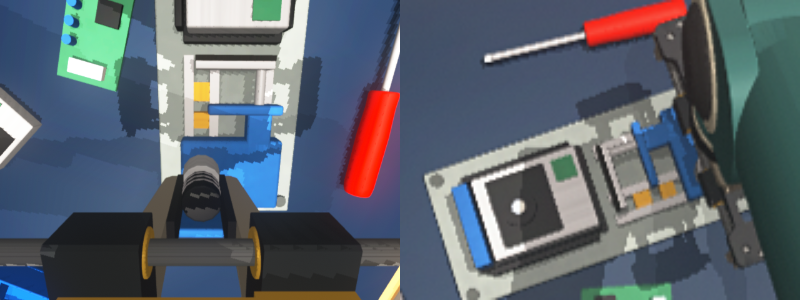

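Both fingers hold the knob, and the arm's stiffness comes out near 8 N/mm. Now lift.

jog_arm(
  offset=[
    [0,0.7,-2],
    [0,0,-2],
    [0,0,-2],
    [0,0,-2],
    [0,0,-2],
    [0,0,-2],
    [0,0,-1],
    [0,0,0],
  ],
  turn=[
    [0,0,0],
    [0,0,0],
    [0,0,0],
    [0,0,0],
    [0,0,0],
    [0,0,0],
    [0,0,0],
    [0,0,0],
  ],
  grip=[20,20,20,20,20,20,20,20],
)

```text
time: 5.05
tool_pos: [0.6021, -0.1409, 0.2797]
eef_rot: [3.14, -0.0, 1.891]
ft_force: [6.7, 0.5, -9.4]
finger_gap: 0.0254
gripper_force: 30.0
```

jog_arm(
  offset=[
    [2,0,0],
    [3,0,0],
    [4,0,0],
    [4,0,0],
    [4,0,0],
    [3,0,0],
    [2,0,0],
    [0,0,0],
  ],
  turn=[
    [0,0,0],
    [0,0,0],
    [0,0,0],
    [0,0,0],
    [0,0,0],
    [0,0,0],
    [0,0,0],
    [0,0,0],
  ],
  grip=[20,20,20,20,20,20,20,20],
)

```text
time: 5.85
tool_pos: [0.5954, -0.1209, 0.2799]
eef_rot: [3.139, 0.001, 1.89]
ft_force: [8.0, -1.5, -10.9]
finger_gap: 0.0253
gripper_force: 30.0
```

jog_arm(
  offset=[
    [0,0,2],
    [0,0,2],
    [0,0,0],
    [0,0,0],
    [0,0,0],
    [0,0,0],
    [0,0,0],
    [0,0,0],
  ],
  turn=[
    [0,0,0],
    [0,0,0],
    [0,0,0],
    [0,0,0],
    [0,0,0],
    [0,0,0],
    [0,0,0],
    [0,0,0],
  ],
  grip=[20,20,20,20,40,55,60,60],
)

```text
time: 6.65
tool_pos: [0.5944, -0.1201, 0.2767]
eef_rot: [-3.141, -0.0, 1.891]
ft_force: [-0.3, 0.4, -0.7]
finger_gap: 0.0549
gripper_force: 0.0
```

jog_arm(
  offset=[
    [0,0,-8],
    [0,0,-20],
    [0,0,-30],
    [0,0,-15],
    [-30,0,0],
    [-30,0,0],
    [-15,0,0],
    [0,0,0],
  ],
  turn=[
    [0,0,0],
    [0,0,0],
    [0,0,0],
    [0,0,0],
    [0,0,0],
    [0,0,0],
    [0,0,0],
    [0,0,0],
  ],
  grip=[60,60,60,60,30,0,0,0],
)

```text
time: 7.45
tool_pos: [0.6181, -0.1938, 0.3492]
eef_rot: [-3.141, 0.0, 1.887]
ft_force: [-0.3, -0.4, 0.3]
finger_gap: 0.0301
gripper_force: 0.0
```

```bash
python3 - <<'E'
from h import *
s=sense(); print(s["time"],s["tool_pos"],s["eef_rot"],s["ft_force"],s["finger_gap"])
m=camera_model("wrist"); cv2.imwrite("pics/w3.png",get_image("wrist"))
for t,z in (("knob",.0975),("knob",.0895),("tab",.0755)):
    for r in spot_point("wrist",t)[:1]: print(t,r["score"],np.round(r["position"],1),atz("wrist",r["position"],z,m).round(4))
E
```

```text
7.45 [ 0.618134   -0.1937556   0.34921247] [-3.14090187e+00  3.76141562e-04  1.88660960e+00] [-0.2833674  -0.42430715  0.31983924] 0.03008304438385895
knob 0.76 [324.7 127.7] [ 0.5957 -0.121   0.0975]
knob 0.76 [324.7 127.7] [ 0.5957 -0.1209  0.0895]
tab 0.85 [322.8 199.5] [ 0.6082 -0.1624  0.0755]
```

View pics/w3.png

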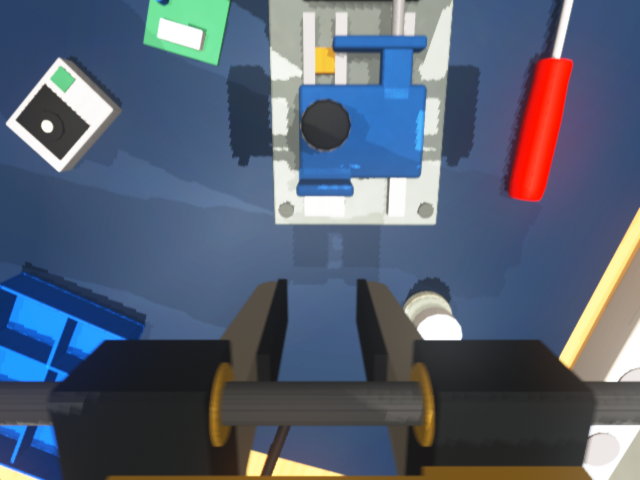

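The jaw stands about 21 mm along with the pin riding. The tab is at (324,190). I'll descend behind it with closed fingers.

jog_arm(
  offset=[
    [0,1.5,20],
    [0,0,28],
    [0,0,28],
    [0,0,20],
    [0,0,10],
    [5,0,0],
    [5,0,0],
    [5,0,0],
  ],
  turn=[
    [0,0,0],
    [0,0,0],
    [0,0,0],
    [0,0,0],
    [0,0,0],
    [0,0,0],
    [0,0,0],
    [0,0,0],
  ],
  grip=[0,0,0,0,0,0,0,0],
)

```text
time: 8.45
tool_pos: [0.6154, -0.1757, 0.2451]
eef_rot: [3.14, 0.001, 1.891]
ft_force: [0.1, 0.2, 0.9]
finger_gap: 0.0001
gripper_force: 0.0
```

jog_arm(
  offset=[
    [2,0,0],
    [1,0,0],
    [1,0,0],
    [0.5,0,0],
    [0.5,0,0],
    [0.5,0,0],
    [0.5,0,0],
    [0,0,0],
  ],
  turn=[
    [0,0,0],
    [0,0,0],
    [0,0,0],
    [0,0,0],
    [0,0,0],
    [0,0,0],
    [0,0,0],
    [0,0,0],
  ],
  grip=[0,0,0,0,0,0,0,0],
)

```text
time: 9.25
tool_pos: [0.6131, -0.1715, 0.2436]
eef_rot: [3.141, 0.001, 1.89]
ft_force: [1.1, -2.2, 0.0]
finger_gap: 0.0
gripper_force: 1.0
```

jog_arm(
  offset=[
    [0.5,0,0],
    [0.5,0,0],
    [0.5,0,0],
    [0.5,0,0],
    [0.5,0,0],
    [0.5,0,0],
    [0.5,0,0],
    [0,0,0],
  ],
  turn=[
    [0,0,0],
    [0,0,0],
    [0,0,0],
    [0,0,0],
    [0,0,0],
    [0,0,0],
    [0,0,0],
    [0,0,0],
  ],
  grip=[0,0,0,0,0,0,0,0],
)

```text
time: 10.05
tool_pos: [0.6125, -0.1704, 0.2437]
eef_rot: [3.14, 0.004, 1.889]
ft_force: [5.5, -6.9, -4.1]
finger_gap: 0.0004
gripper_force: 4.5
```

jog_arm(
  offset=[
    [0.5,0,0],
    [0.5,0,0],
    [0.5,0,0],
    [0.5,0,0],
    [0,0,0],
    [0,0,0],
    [0,0,0],
    [0,0,0],
  ],
  turn=[
    [0,0,0],
    [0,0,0],
    [0,0,0],
    [0,0,0],
    [0,0,0],
    [0,0,0],
    [0,0,0],
    [0,0,0],
  ],
  grip=[0,0,0,0,0,0,0,0],
)

```text
time: 10.85
tool_pos: [0.612, -0.1691, 0.2438]
eef_rot: [3.14, 0.005, 1.888]
ft_force: [5.8, -8.9, -5.8]
finger_gap: 0.0005
gripper_force: 5.2
```

jog_arm(
  offset=[
    [0.5,0,0],
    [0.5,0,0],
    [0.5,0,0],
    [0.5,0,0],
    [0,0,0],
    [0,0,0],
    [0,0,0],
    [0,0,0],
  ],
  turn=[
    [0,0,0],
    [0,0,0],
    [0,0,0],
    [0,0,0],
    [0,0,0],
    [0,0,0],
    [0,0,0],
    [0,0,0],
  ],
  grip=[0,0,0,0,0,0,0,0],
)

```text
time: 11.65
tool_pos: [0.6114, -0.167, 0.2437]
eef_rot: [3.14, 0.005, 1.888]
ft_force: [4.8, -9.2, -5.4]
finger_gap: 0.0005
gripper_force: 4.9
```

jog_arm(
  offset=[
    [0.3,0,0],
    [0.3,0,0],
    [0.3,0,0],
    [0.3,0,0],
    [0.3,0,0],
    [0.3,0,0],
    [0.2,0,0],
    [0,0,0],
  ],
  turn=[
    [0,0,0],
    [0,0,0],
    [0,0,0],
    [0,0,0],
    [0,0,0],
    [0,0,0],
    [0,0,0],
    [0,0,0],
  ],
  grip=[0,0,0,0,0,0,0,0],
)

```text
time: 12.45
tool_pos: [0.6107, -0.165, 0.2438]
eef_rot: [3.14, 0.004, 1.888]
ft_force: [3.7, -6.1, -2.9]
finger_gap: 0.0005
gripper_force: 3.4
```

jog_arm(
  offset=[
    [0.3,0,0],
    [0.3,0,0],
    [0.3,0,0],
    [0.3,0,0],
    [0.3,0,0],
    [0.3,0,0],
    [0.2,0,0],
    [0,0,0],
  ],
  turn=[
    [0,0,0],
    [0,0,0],
    [0,0,0],
    [0,0,0],
    [0,0,0],
    [0,0,0],
    [0,0,0],
    [0,0,0],
  ],
  grip=[0,0,0,0,0,0,0,0],
)

```text
time: 13.25
tool_pos: [0.61, -0.1626, 0.2438]
eef_rot: [3.14, 0.004, 1.889]
ft_force: [3.6, -7.7, -3.5]
finger_gap: 0.0008
gripper_force: 4.2
```

jog_arm(
  offset=[
    [0.3,0,0],
    [0.3,0,0],
    [0.3,0,0],
    [0.3,0,0],
    [0.3,0,0],
    [0.3,0,0],
    [0.2,0,0],
    [0,0,0],
  ],
  turn=[
    [0,0,0],
    [0,0,0],
    [0,0,0],
    [0,0,0],
    [0,0,0],
    [0,0,0],
    [0,0,0],
    [0,0,0],
  ],
  grip=[0,0,0,0,0,0,0,0],
)

```text
time: 14.05
tool_pos: [0.6096, -0.1621, 0.2439]
eef_rot: [3.139, 0.006, 1.888]
ft_force: [5.7, -10.3, -6.0]
finger_gap: 0.0005
gripper_force: 5.9
```

```bash
python3 - <<'E'
from h import *
s=sense(); print(s["tool_pos"],s["ft_force"])
m=camera_model("wrist"); im=get_image("wrist"); cv2.imwrite("pics/w4.png",im)
for c in ("wrist","scene"):
    cv2.imwrite(f"pics/x_{c}.png",get_image(c))
    for t,z in (("knob",.0975),("tab",.0755)):
        for r in spot_point(c,t)[:1]: print(c,t,r["score"],np.round(r["position"],1),atz(c,r["position"],z).round(4))
sc=cv2.imread("pics/x_scene.png")[190:340,240:440]
cv2.imwrite("pics/c4.png",np.hstack([cv2.resize(im,(400,300)),cv2.resize(sc,(400,300))]))
E
```

```text
[ 0.60964689 -0.16212975  0.24385869] [  5.69803552 -10.3363644   -5.9685663 ]
wrist knob 0.95 [318.4 196.5] [ 0.5919 -0.1111  0.0975]
wrist tab 0.92 [320.9 302.5] [ 0.6068 -0.1542  0.0755]
scene knob 0.41 [305.8 249.8] [ 0.5957 -0.1127  0.0975]
scene tab 0.82 [291.1 266.7] [ 0.6043 -0.1548  0.0755]
```

View pics/c4.png

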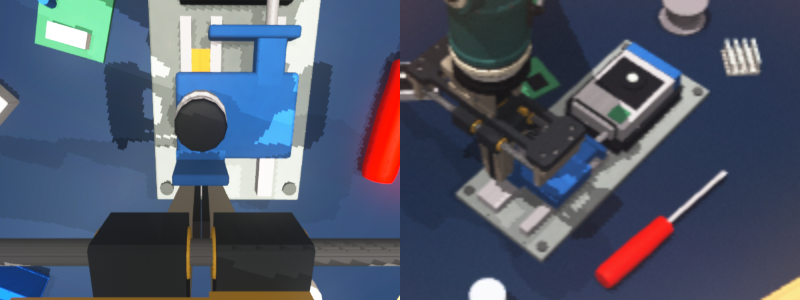

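The wrist picture shows the knob at (318,195) and the tab at about (320,290). The jaw is about 31 mm along and has just stopped moving. To see whether the pin dropped, I'll check the knob's height by its apparent width.

```bash
python3 - <<'E'
from h import *
im=cv2.imread("pics/x_wrist.png"); get_image("wrist")
m=camera_model("wrist"); K=np.array(m["mtx"]); Rm=R.from_euler('xyz',m["orientation"])
r=masks_of("wrist","knob")[0]; print(r["score"],r["rect"])
mk=(im.max(2)<75).astype(np.uint8); mk[:,:270]=0; mk[:,380:]=0; mk[:120]=0; mk[260:]=0
print("dark rect",cv2.boundingRect(mk)," width by row",[(y,int(mk[y].sum())) for y in range(150,250,8)])
def proj(p):
    q=Rm.inv().apply(np.array(p)-m["position"]); return K@np.array([q[0],-q[1],-q[2]])/(-q[2])
for ztop in (.1035,.1115):
    c=atz("wrist",(319,192),ztop-.0,m); a=np.linspace(0,2*np.pi,60)
    P=np.array([proj(c+.013*np.array([np.cos(t),np.sin(t),0])) for t in a]); print(ztop,c.round(4),np.ptp(P[:,0]).round(1),np.ptp(P[:,1]).round(1))
E
```

```text
0.64 [279.7, 153.6, 364.9, 242.2]
dark rect (279, 158, 85, 85)  width by row [(150, 0), (158, 8), (166, 48), (174, 64), (182, 75), (190, 81), (198, 84), (206, 83), (214, 79), (222, 71), (230, 58), (238, 34), (246, 0)]
0.1035 [ 0.5914 -0.1089  0.1035] 87.8 87.5
0.1115 [ 0.591  -0.1077  0.1115] 94.0 93.7
```

View pics/x_wrist.png

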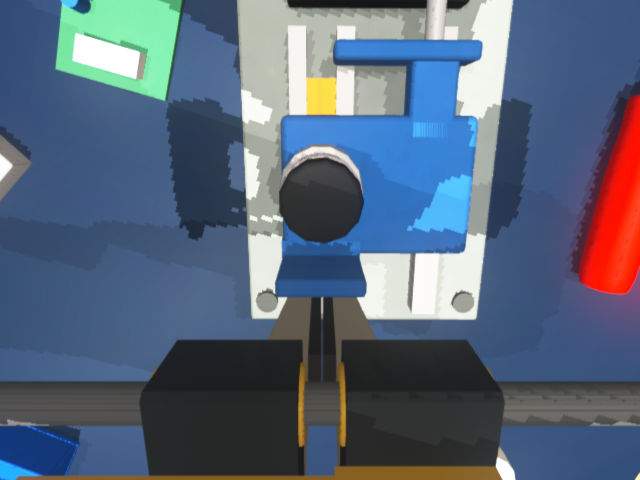

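jog_arm(
  offset=[
    [-2,0,0],
    [-4,0,0],
    [-10,0,0],
    [-14,0,0],
    [0,0,-25],
    [0,0,-35],
    [0,0,-35],
    [0,0,-10],
  ],
  turn=[
    [0,0,0],
    [0,0,0],
    [0,0,0],
    [0,0,0],
    [0,0,0],
    [0,0,0],
    [0,0,0],
    [0,0,0],
  ],
  grip=[0,0,0,0,0,0,0,0],
)

```text
time: 15.3
tool_pos: [0.6195, -0.1872, 0.3528]
eef_rot: [3.136, 0.003, 1.89]
ft_force: [0.2, 0.2, 0.7]
finger_gap: 0.0006
gripper_force: 0.0
```

```bash
python3 - <<'E'
from h import *
s=sense(); print(s["time"],s["tool_pos"],s["ft_force"])
m=camera_model("wrist"); im=get_image("wrist"); cv2.imwrite("pics/w5.png",im)
for t,z in (("knob",.0895),("tab",.0755),("padface",.045),("drive",.022),("holder",0)):
    for r in spot_point("wrist",t)[:2]: print(t,r["score"],np.round(r["position"],1),atz("wrist",r["position"],z,m).round(4))
Rm=R.from_euler('xyz',m["orientation"])
for f,cz in (("w3",.3302),("w5",m["position"][2])):
    g=cv2.imread(f"pics/{f}.png"); mk=(g.max(2)<75).astype(np.uint8); k=(324,127) if f=="w3" else np.array(spot_point("wrist","knob")[0]["position"]).astype(int)
    w=max(int(mk[y,k[0]-45:k[0]+45].sum()) for y in range(max(k[1]-20,0),k[1]+15))
    for zt in (.1035,.1115):
        th=m["orientation"][0]; ang=(k[1]-12-m["mtx"][1][2])/m["mtx"][0][0]
        # depth along the optical axis of the knob top
        d=R.from_euler('xyz',[m["orientation"][0],m["orientation"][1],0]).apply([0,-ang,-1]); print(f,"w",w,"pred",zt,(m["mtx"][0][0]*.026/((zt-cz)/d[2])).round(1))
E
```

```text
15.3 [ 0.61948191 -0.18718657  0.3527628 ] [0.1800975  0.15106345 0.68911188]
knob 0.63 [314.4 120.6] [ 0.5917 -0.1127  0.0895]
tab 0.83 [318.1 192.5] [ 0.6072 -0.1533  0.0755]
drive 0.76 [ 68.1 120.3] [ 0.4202 -0.1678  0.022 ]
holder 0.81 [351.3  25.2] [ 0.5951 -0.0385  0.    ]
w3 w 49 pred 0.1035 49.0
w3 w 49 pred 0.1115 50.8
w5 w 47 pred 0.1035 48.6
w5 w 47 pred 0.1115 50.4
```

View pics/w5.png

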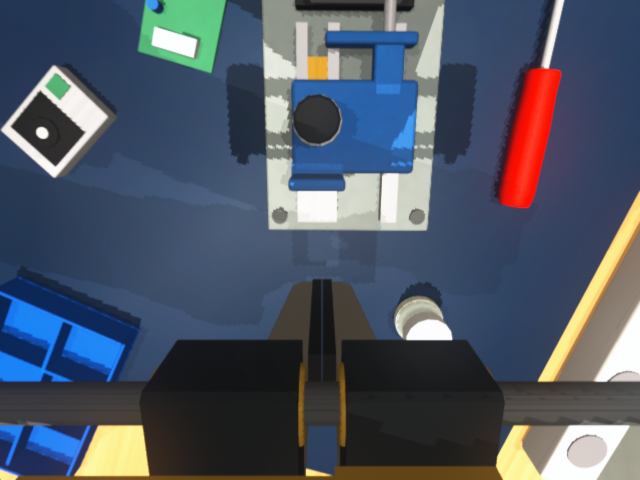

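The knob width ratio matches the pin-down hypothesis in both pictures (0.967, as calibrated with w3). I'll look over the drive and end stop before handing in.

jog_arm(
  offset=[
    [20,0,-20],
    [30,0,-10],
    [30,0,0],
    [25,0,0],
    [15,0,0],
    [0,0,0],
    [0,0,0],
    [0,0,0],
  ],
  turn=[
    [0,0,0],
    [0,0,0],
    [0,0,0],
    [0,0,0],
    [0,0,0],
    [0,0,0],
    [0,0,0],
    [0,0,0],
  ],
  grip=[0,0,0,0,0,0,0,0],
)

```text
time: 16.45
tool_pos: [0.5809, -0.0744, 0.3782]
eef_rot: [-3.141, 0.0, 1.888]
ft_force: [0.1, 0.6, -0.5]
finger_gap: 0.0005
gripper_force: 0.0
```

```bash
python3 - <<'E'
from h import *
m=camera_model("wrist"); im=get_image("wrist"); cv2.imwrite("pics/w6.png",im); print(sense()["time"])
for t,z in (("knob",.0895),("tab",.0755),("padface",.045),("drive",.022),("holder",0)):
    for r in spot_point("wrist",t)[:2]: print(t,r["score"],np.round(r["position"],1),atz("wrist",r["position"],z,m).round(4))
E
```

```text
16.5
padface 0.59 [356.4 170.5] [ 0.5914 -0.0232  0.045 ]
padface 0.58 [212.6 170.5] [ 0.4876 -0.0574  0.045 ]
drive 0.98 [357.9 101.3] [0.5772 0.0262 0.022 ]
drive 0.7 [79.7  3.1] [0.3593 0.0268 0.022 ]
holder 0.96 [348.4 181.7] [ 0.5929 -0.0374  0.    ]
```

View pics/w6.png

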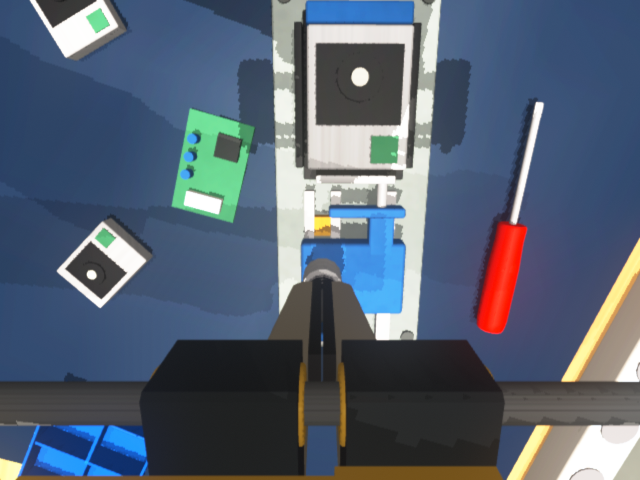

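The drive (360,95) sits against the blue stop (360,12), at y ≈ 65.5 mm. The pad at (357,178) touches it and is visibly pushed back towards the bracket at (367,212). The robot touches nothing, so I'll hand in.

```bash
python3 -c "
from bench import *
print(hand_in())"
```

```text
the job is handed in; nothing more can be done
None
```

I clamped the drive and handed the job in, with no verdict returned: by camera estimate the pin is down in the next hole (jaw about 31 mm along) and the sprung pad holds the drive flat against the end stop.

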